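Open the coolant valve of the occupied cold plate and back it off

TASK

The power module is standing on one of the two cold plates and is about to be load-tested: open the coolant valve on that plate's side. Turn its handwheel anticlockwise all the way until you feel the stop, then turn it back a quarter turn so that the valve cannot seize open. Leave the other valve as it is and disturb nothing else on the rig or the bench.

Things in the scene. Friction and masses are not known exactly. Their poses are not given: they have to be found in the camera images.
- left_hub (a point): Handwheel of the left valve (the one at rig +y): dark iron, 140 mm outside diameter, rim 12 mm thick, three straight round spokes 10 mm thick, 120 degrees apart, in the rim's plane; hub 28 mm in diameter, its nut and stem end 22 mm above that plane. Point: wheel centre in the rim's plane; turns with the wheel: z up along the stem (leaning 40 degrees from vertical, outwards to +y), x along one spoke.
- left_rim (a point): Where the spoke along x meets the rim of the left handwheel, 64 mm from the stem axis, in the rim's plane. Each of the three openings between the spokes is free from 14 to 58 mm from the axis, and free to 27 mm below the rim's plane (there the yoke head, 36 mm in diameter, begins).
- left_valve (a joint): Turning angle of the left handwheel (rad): 0 shut, grows as it opens, anticlockwise seen looking down on the wheel. Hard stop, fully open, at 14.137 rad (2.25 turns). Starts between 0 and 3.9. Takes about 0.2 N m to turn (packing friction), stays where it is left; the wheel does not rise as it turns.
- left_plate (a point): Centre of the top face of the left cold plate, an aluminium slab 120 x 150 x 30 mm straight behind the left valve, which feeds it; its top is 90 mm above the bench, its centre at rig x = 170 mm.
- right_hub (a point): Handwheel of the right valve (the one at rig -y): dark iron, 140 mm outside diameter, rim 12 mm thick, three straight round spokes 10 mm thick, 120 degrees apart, in the rim's plane; hub 28 mm in diameter, its nut and stem end 22 mm above that plane. Point: wheel centre in the rim's plane; turns with the wheel: z up along the stem (leaning 40 degrees from vertical, outwards to -y), x along one spoke.
- right_rim (a point): Where the spoke along x meets the rim of the right handwheel, 64 mm from the stem axis, in the rim's plane. Each of the three openings between the spokes is free from 14 to 58 mm from the axis, and free to 27 mm below the rim's plane (there the yoke head, 36 mm in diameter, begins).
- right_valve (a joint): Turning angle of the right handwheel (rad): 0 shut, grows as it opens, anticlockwise seen looking down on the wheel. Hard stop, fully open, at 14.137 rad (2.25 turns). Starts between 0 and 3.9. Takes about 0.2 N m to turn (packing friction), stays where it is left; the wheel does not rise as it turns.
- right_plate (a point): Centre of the top face of the right cold plate, an aluminium slab 120 x 150 x 30 mm straight behind the right valve, which feeds it; its top is 90 mm above the bench, its centre at rig x = 170 mm.
- rig: Coolant rig, fixed: base panel 470 x 420 mm; supply pipe with a gauge nearest the robot, then two grey flanged stop valves side by side, their stems leaning outwards, then a cold plate behind each, then the return pipe. Origin on the bench midway between the valves; x away from the robot at yaw 0, y to the left valve, z up. Handwheel centres: x = 0, y = +193 and -193, z = 198 mm.
- module_mid (a point): The power module under test: aluminium base 116 x 100 mm with a black housing and an amber circuit board with capacitors, 60 mm high; it stands loose on one of the two cold plates. Point on its centre line, 25 mm above its underside.
- cover_mid (a point): Flat grey plastic dust cover, 116 x 146 x 12 mm, loose on the other, idle cold plate. Point at its centre.
- meter_mid (a point): Hand-held multimeter, black and grey, 190 x 88 x 36 mm, lying face up on the bench, left. Point at its centre.
- spanner_grip (a point): Steel spanner, 200 mm long, lying on the bench, right. Point on its shank.
Things that resemble listed ones, but are neither listed nor needed, are in the scene too. Of the things that look like the part that bears module_mid, the larger one is meant.

How it is judged:
By the outcome, as a careful person would: the job done as asked, in the order asked, and still so for the second after the job is handed in, with the robot touching nothing.
It also fails if it takes over 61 s, if anything falls off the work surface, if the arm or the gripper's body presses on something with over 40 N, if the wrist force passes 120 N, or if a joint passes its speed limit or range.

ROBOT

A 6-joint arm with a two-finger parallel gripper is mounted at the origin on the work surface. World frame = base frame: x ahead of the robot, y to its left, z up, the work surface at z = 0. Lengths are in mm, angles in rad, forces in N, time in s.
With the tool pointing down it reaches from about 375 to 825 mm from the base axis. Payload 5.5 kg.
Tool frame: the origin (TCP) lies at the very end of the fingers, on their centre line; the grasp point (between the pads) lies 19 mm behind it; z points along the fingers, y is the line along which they close (so a half turn about z gives the same grasp; the last joint's range is limited). The gripper opens to 85 mm and grips with 20 to 120 N. Pads are 22 mm wide; open, the fingers measure 114 mm over their backs; the gripper's body (76 mm by 85 mm) begins 54 mm behind the grasp point. The pads swing forward as they close: fully open they stand 13 mm farther back than shut.
Start: joints at [1.285, 0.314, -0.047, 1.21, 0, 1.571], TCP at [169.152, 575.658, 231.299] pointing down, gripper open.
Joint ranges: [-2.67, 2.67], [-0.69, 1.73], [-1.03, 1.25], [-2.08, 2.16], [-1.42, 1.45], [-3.14, 3.14]. Speed limits (rad/s): [2.39, 2.39, 3.01, 3.14, 3.14, 3.14].

INTERFACE

Orientations are given as a unit quaternion [w, x, y, z].
In Python, from workcell import manip, get_image, get_calibration gives the robot as it stands.
- The arm moves only by the tool play_rows, never from a script. Its arguments are lists of equal length, an entry for each row: "offset": the shift along the tool's x, y, z in mm, a list of three; "delta_rot": the turn, a rotation vector about the tool's x, y, z in degrees, a list of three; "gripper": the finger opening in mm, from 0 to 85.4. In form: {"offset": [[dx, dy, dz], ...], "delta_rot": [[ax, ay, az], ...], "gripper": [gripper, ...]}. A call has exactly 5 rows; each row shifts and turns the commanded pose from where the row before left it, along the tool's axes as they then stand; what a row does not reach is not made up. A row lasts 1/8 s, in which the tool goes at most 62.5 mm and 10.7 degrees, less where a joint would pass 70% of its speed; a pose out of reach is approached as far as the arm can. A call with a gripper value outside its range is refused whole. The fingers move at their own pace and stop on an object; "grip_force" is the grip in N (left out, the last holds). Time passes only in rows, so rows that do not move let the fingers close, or fill a call up. It gives the time, the measured TCP pose, the force, the opening and the grip force at its end, in the units of the state.
- manip.sense(): the state, without advancing time (a new reading comes with each control period).
- get_image(name): name is "side" or "top" or "wrist"; returns (picture, depth): 384x512x3 uint8, red, green, blue; 384x512 float32, mm along the optical axis (not along the pixel's ray), 0 where there is no reading.
- get_calibration(name): a dict with "fx", "fy", "cx", "cy" (pixels), "cam_to_world" (4x4, takes a point from camera to world coordinates). Camera axes: x right, y down, z forward; pixel columns grow to the right and rows downward; lengths in mm; the calibration is good to about 2 mm. A picture is of the moment at which its call begins: read the wrist's pose just before it. get_calibration takes no time and is no camera call; for the wrist camera it gives the pose at the moment of the call.
- manip.job_done(): hands the job in; it is judged then, once.
The state is a dict: "time": time; "q": joint angles; "joint_velocities": joint speeds; "joint_torque": joint torques, N m; "ee_pos": TCP position; "tcp_rot": TCP orientation; "contact_force": force on the tool from outside, world axes, zero at the start; "torque": the same for the moment, N m; "gripper_width": finger opening in mm; "grip_force": force on a finger pad.
Only numpy, scipy, OpenCV 4.12 (cv2) and the standard library are available. Lean on these libraries where they do the work, as an engineer would, in place of code of your own. Each camera call takes 0.05 s, during which the arm holds its last target. There are 200 camera calls.

## Working session

There is one attempt and no reset: what is moved stays moved. The work goes in short steps, Python scripts to look and compute and a tool call to move; the robot and the scene stay as the last step left them, time stands still between calls to the robot, and variables do not carry over. Pictures are saved under pics/ and viewed, at most 10 in all, crops included, and the job is handed in when it is done.

Besides the shell and the picture viewer there is one more tool, called after "Emit:" as name(argument=value, ...) on one line, values as JSON. play_rows: Moves the arm, as the interface text tells. Its arguments: {"type":"object","properties":{"offset":{"type":"array","items":{"type":"array","items":{"type":"number"}}},"delta_rot":{"type":"array","items":{"type":"array","items":{"type":"number"}}},"gripper":{"type":"array","items":{"type":"number"}},"grip_force":{"type":"number"}},"required":["offset","delta_rot","gripper"]}

```bash
mkdir -p pics; ls
python3 - <<'E'
from workcell import manip,get_image,get_calibration
import cv2,numpy as np
s=manip.sense();print(s)
for n in("top","side"):
    p,d=get_image(n);cv2.imwrite(f"pics/{n}0.png",cv2.cvtColor(p,cv2.COLOR_RGB2BGR));np.save(n+"0.npy",d);c=get_calibration(n);print(n,c)
E
```

```text
pics
{'time': 0.0, 'q': array([ 1.28499694e+00,  3.14218233e-01, -4.80641309e-02,  1.21020217e+00,
        3.15630058e-06,  1.57076538e+00]), 'joint_velocities': array([ 4.66367065e-04,  5.52283371e-04,  4.89073264e-04,  6.98367979e-04,
       -1.92296366e-03, -6.03364864e-05]), 'joint_torque': array([-2.04662872e-03, -5.39592040e+01,  3.39751661e+01,  1.90563756e-02,
       -2.57916590e-04,  9.36227949e-07]), 'ee_pos': array([168.99245496, 575.11350454, 230.44578876]), 'tcp_rot': array([-1.21787256e-04,  1.42398480e-01,  9.89809052e-01, -8.35274741e-04]), 'contact_force': array([-0.34216177, -0.24399549, -0.53006238]), 'torque': array([ 0.00113434,  0.03568942, -0.03283981]), 'grip_force': 0.0, 'gripper_width': 85.56997919381539}
top {'fx': 380.972643594763, 'fy': 380.972643594763, 'cx': 256.4218229945163, 'cy': 190.71816512660382, 'cam_to_world': array([[-1.94807094e-02, -9.79962859e-01,  1.98225370e-01,
         2.98984086e+02],
       [-9.99809316e-01,  1.88255191e-02, -5.18947295e-03,
         5.24645171e+01],
       [ 1.35379526e-03, -1.98288666e-01, -9.80142730e-01,
         1.45044124e+03],
       [ 0.00000000e+00,  0.00000000e+00,  0.00000000e+00,
         1.00000000e+00]])}
side {'fx': 462.1016776293859, 'fy': 462.1016776293859, 'cx': 251.72765527408248, 'cy': 196.0350943038811, 'cam_to_world': array([[ 8.79167271e-01, -2.79828191e-01,  3.85695597e-01,
        -8.09455544e+01],
       [-4.76014772e-01, -4.78728592e-01,  7.37718694e-01,
        -1.17560370e+03],
       [-2.17909781e-02, -8.32174933e-01, -5.54084862e-01,
         1.04359175e+03],
       [ 0.00000000e+00,  0.00000000e+00,  0.00000000e+00,
         1.00000000e+00]])}
```

View pics/top0.png

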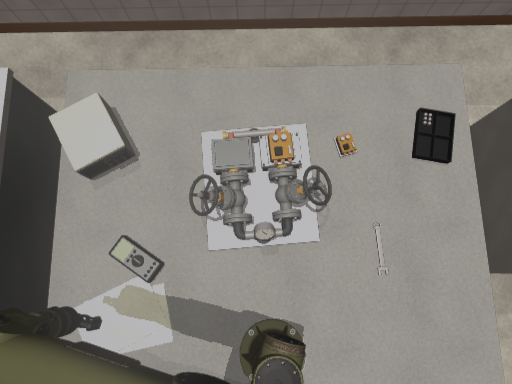

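View pics/side0.png

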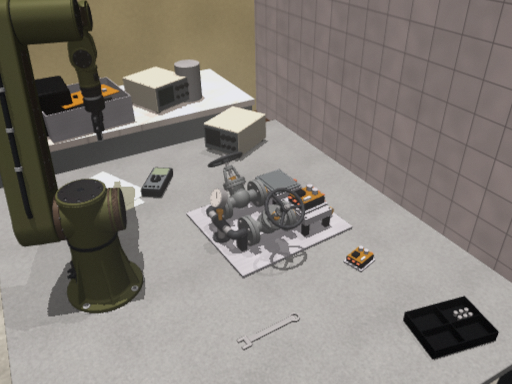

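The top view shows two things that look like the module. One is an amber board at (281,148) on the right plate (image right is -y). The other is a small amber board at (346,145), lying on the bench. The larger one on the plate fits the description, so the right valve, with its wheel at (317,186), is the one to open. I'll confirm this in a crop and measure the wheel.

```bash
cat > h.py <<'E'
import numpy as np,cv2
from workcell import manip,get_image,get_calibration
def pts(n,d,mask):
    c=get_calibration(n);v,u=np.nonzero(mask&(d>0));z=d[v,u]
    P=np.c_[(u-c['cx'])/c['fx']*z,(v-c['cy'])/c['fy']*z,z]
    T=c['cam_to_world'];return P@T[:3,:3].T+T[:3,3],u,v
E
python3 - <<'E'
from h import *
for n,(x0,x1,y0,y1) in dict(top=(255,365,120,225),side=(255,320,170,245)).items():
    im=cv2.imread(f'pics/{n}0.png');d=np.load(n+'0.npy')
    c=im[y0:y1,x0:x1]
    cv2.imwrite(f'pics/{n}c.png',cv2.resize(c,None,fx=5,fy=5,interpolation=cv2.INTER_CUBIC))
    m=np.zeros(d.shape,bool);m[y0:y1,x0:x1]=im[y0:y1,x0:x1].max(2)<95
    P,u,v=pts(n,d,m)
    k=(P[:,2]>120)&(P[:,2]<280);P=P[k]
    # ransac plane
    rng=np.random.default_rng(0);best=None;bn=0
    for _ in range(3000):
        a=P[rng.choice(len(P),3,False)];nn=np.cross(a[1]-a[0],a[2]-a[0]);L=np.linalg.norm(nn)
        if L<200:continue
        nn/=L;nn*=np.sign(nn[2])
        if abs(nn[2]-.766)>.12 or nn[1]>0:continue
        q=abs((P-a[0])@nn)<5
        if q.sum()>bn:bn=q.sum();best=q
    Q=P[best];c0=Q.mean(0);nn=np.linalg.svd(Q-c0)[2][2];nn*=np.sign(nn[2])
    print(n,len(P),bn,'n',nn,'mean',c0,Q.min(0),Q.max(0))
# base panel yaw: bright pixels near z=0
im=cv2.imread('pics/top0.png');m=((im.min(2)>195)).astype(np.uint8);m[:110]=0;m[260:]=0;m[:,:195]=0;m[:,325:]=0
cs=max(cv2.findContours(m,0,2)[0],key=cv2.contourArea)
allp=np.argwhere(m)[:,::-1].astype(np.float32);r=cv2.minAreaRect(allp);b=cv2.boxPoints(r);print(r)
c=get_calibration('top');T=c['cam_to_world']
for u,v in b:
    w=T[:3,:3]@np.array([(u-c['cx'])/c['fx'],(v-c['cy'])/c['fy'],1]);print((u,v),T[:3,3]+w*(8-T[2,3])/w[2])
E
```

```text
top 630 398 n [ 0.04321903 -0.64627802  0.76187718] mean [ 566.54594839 -158.71291043  203.30709639] [ 500.11327628 -212.65059736  157.35118713] [ 632.93915658 -105.31730731  248.58308516]
side 790 484 n [ 0.03772453 -0.64564314  0.76270689] mean [ 561.09537077 -165.12723936  197.27550521] [ 496.20691275 -218.23186696  150.50659995] [ 632.97793018 -110.82195181  244.35873706]Traceback (most recent call last):
  File "<stdin>", line 22, in <module>
ValueError: max() iterable argument is empty
```

View pics/topc.png

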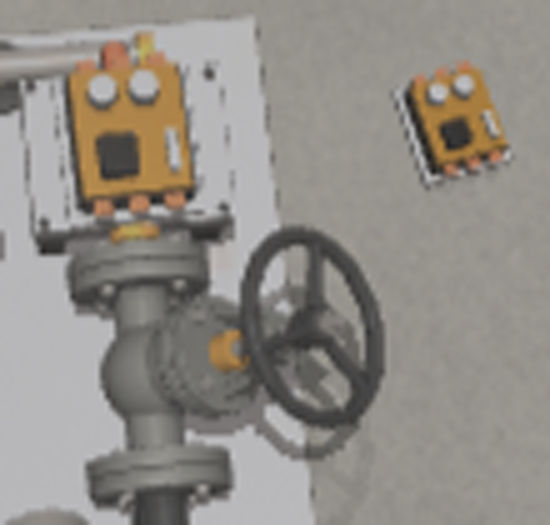

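The crop shows the module on the right cold plate at crop (130,130). The small copy at (460,125) is on the bench. So it is the right valve, with its hub at crop (305,325). Next I'll find its centre, its spoke angles and a move plan.

```bash
cat >> h.py <<'E'
from scipy.optimize import least_squares
from scipy.spatial.transform import Rotation as R
N=np.array([.0400,-.6418,.766]);N/=np.linalg.norm(N)
EX=np.array([1,0,0])-N[0]*N;EX/=np.linalg.norm(EX);EY=np.cross(N,EX)
def wheel(n,im,d,c0,off=4):
    m=(im.max(2)<100)
    P,u,v=pts(n,d,m);D=P-c0;h=D@N;x=D@EX;y=D@EY
    k=(abs(h-off)<9)&(np.hypot(x,y)<85);x,y,h=x[k],y[k],h[k];r=np.hypot(x,y)
    q=r>52
    f=least_squares(lambda p:np.hypot(x[q]-p[0],y[q]-p[1])-p[2],[0,0,64],loss='soft_l1',f_scale=2).x
    x-=f[0];y-=f[1];r=np.hypot(x,y);s=(r>22)&(r<52);a=np.arctan2(y,x)[s]
    th=np.angle(np.exp(3j*a).sum())/3; conf=abs(np.exp(3j*a).mean())
    c=c0+f[0]*EX+f[1]*EY+(np.median(h)-off)*N
    return c,f[2],np.degrees(th),conf,s.sum(),np.median(h)
def delta(p,Rt):
    s=manip.sense();q=s['tcp_rot'];R0=R.from_quat([q[1],q[2],q[3],q[0]])
    return R0.inv().apply(p-s['ee_pos']),np.degrees((R0.inv()*Rt).as_rotvec())
E
python3 - <<'E'
from h import *
for n in('top','side'):
    print(n,wheel(n,cv2.imread(f'pics/{n}0.png'),np.load(n+'0.npy'),np.array([565.5,-159,197.])))
# tool attitudes: z=-N, roll phi
c=np.array([565.5,-159,197.])
s=manip.sense();q=s['tcp_rot'];R0=R.from_quat([q[1],q[2],q[3],q[0]]);print(R0.as_matrix().round(2))
for deg in range(0,360,30):
    a=np.radians(deg);x=np.cos(a)*EX+np.sin(a)*EY;z=-N
    Rt=R.from_matrix(np.c_[x,np.cross(z,x),z]);print(deg,(np.degrees((R0.inv()*Rt).as_rotvec())).round(1))
c=get_calibration('wrist');T=c['cam_to_world'];print('cam in tool',R0.inv().apply(T[:3,3]-s['ee_pos']).round(),(R0.inv().as_matrix()@T[:3,:3]).round(2),c['fx'])
E
```

```text
top (array([ 566.98919253, -156.97831629,  199.86153957]), np.float64(63.175560528435), np.float64(-8.848467951518632), np.float64(0.9785232200833175), np.int64(57), np.float64(4.953864870088937))
side (array([ 563.62532345, -161.31865307,  195.14130737]), np.float64(63.369374606723106), np.float64(-8.813208334329005), np.float64(0.9659614988478908), np.int64(82), np.float64(3.989367323153137))
[[-0.96  0.28 -0.  ]
 [ 0.28  0.96 -0.  ]
 [-0.   -0.   -1.  ]]
0 [ 11.1  55.6 153.7]
30 [ -3.2  50.1 126.2]
60 [-14.7  43.4  98.1]
90 [-23.8  35.6  69.6]
120 [-30.8  27.1  41. ]
150 [-36.   17.8  12.3]
180 [-39.5   7.9 -16.5]
210 [-41.1  -2.7 -45.2]
240 [-40.9 -13.8 -73.8]
270 [ -38.6  -25.7 -102.2]
300 [ -33.7  -38.4 -130.3]
330 [ -25.7  -51.9 -157.7]
cam in tool [  79.    0. -143.] [[ 0.   -0.95 -0.31]
 [ 1.    0.    0.  ]
 [-0.   -0.31  0.95]] 271.29965009609936
```

```bash
cat >> h.py <<'E'
C=np.array([565.3,-159.2,197.5])
def att(deg):
    a=np.radians(deg);x=np.cos(a)*EX+np.sin(a)*EY;return R.from_matrix(np.c_[x,np.cross(-N,x),-N])
def pose():
    s=manip.sense();q=s['tcp_rot'];return s['ee_pos'],R.from_quat([q[1],q[2],q[3],q[0]]),s
def rows(ps,Rs,p=None,r=None):
    if p is None:p,r,_=pose()
    o=[];t=[]
    for a,b in zip(ps,Rs):
        o.append(r.inv().apply(a-p).round(1).tolist());t.append(np.degrees((r.inv()*b).as_rotvec()).round(1).tolist())
        p=p+r.apply(o[-1]);r=r*R.from_rotvec(np.radians(t[-1]))
    for i in range(0,len(o),5):print(o[i:i+5],'\n',t[i:i+5])
    print('end',p)
E
python3 - <<'E'
from h import *
from scipy.spatial.transform import Slerp
from scipy.interpolate import interp1d
p,r,s=pose();e=C+120*N
W=interp1d([0,.12,.5,1],np.array([p,p+[20,-30,110],[450,270,420],e]),axis=0)
S=Slerp([0,1],R.concatenate([r,att(90)]))
k=np.linspace(0,1,21)[1:];rows(W(k),S(k))
E
```

```text
[[-11.5, -9.7, -45.8], [-10.6, -8.1, -46.4], [-30.9, -14.1, -27.2], [-45.7, -16.1, -15.8], [-46.1, -13.0, -17.6]] 
 [[-1.2, 1.8, 3.5], [-1.2, 1.8, 3.5], [-1.2, 1.7, 3.4], [-1.2, 1.8, 3.5], [-1.1, 1.8, 3.5]]
[[-46.1, -9.8, -19.3], [-46.1, -6.6, -20.8], [-45.7, -3.3, -22.5], [-45.0, -0.2, -23.8], [-44.3, 3.1, -25.1]] 
 [[-1.2, 1.8, 3.5], [-1.2, 1.8, 3.5], [-1.2, 1.7, 3.4], [-1.2, 1.8, 3.5], [-1.2, 1.8, 3.5]]
[[-48.3, -22.4, -6.3], [-49.4, -19.2, -8.2], [-50.2, -16.0, -10.1], [-50.7, -12.8, -11.9], [-51.0, -9.4, -13.7]] 
 [[-1.2, 1.8, 3.5], [-1.2, 1.8, 3.5], [-1.1, 1.7, 3.5], [-1.2, 1.8, 3.4], [-1.2, 1.8, 3.5]]
[[-51.0, -6.0, -15.5], [-50.7, -2.6, -17.2], [-50.3, 1.0, -18.8], [-49.4, 4.3, -20.3], [-48.5, 7.7, -21.6]] 
 [[-1.2, 1.8, 3.5], [-1.2, 1.8, 3.5], [-1.2, 1.8, 3.5], [-1.2, 1.7, 3.4], [-1.2, 1.8, 3.5]]
end [ 570.06827558 -236.17524087  289.37202969]
```

Emit:
play_rows(offset=[[-11.5,-9.7,-45.8],[-10.6,-8.1,-46.4],[-31,-14,-27],[-45.7,-16,-16],[-46,-13,-17.6]], delta_rot=[[-1.2,1.8,3.5],[-1.2,1.8,3.5],[-1.2,1.7,3.4],[-1.2,1.8,3.5],[-1.1,1.8,3.5]], gripper=[85,60,30,0,0])

```text
time: 0.72
ee_pos: [279.1, 450.4, 368.7]
tcp_rot: [-0.07, 0.29, 0.952, 0.062]
contact_force: [0.5, 0.4, 0.0]
gripper_width: 12.0
grip_force: 0.0
```

Emit:
play_rows(offset=[[-46,-10,-19.3],[-46,-6.6,-21],[-45.7,-3.3,-22.5],[-45,0,-24],[-44,3,-25]], delta_rot=[[-1.2,1.8,3.5],[-1.2,1.8,3.5],[-1.2,1.7,3.4],[-1.2,1.8,3.5],[-1.2,1.8,3.5]], gripper=[0,0,0,0,0])

```text
time: 1.35
ee_pos: [450.6, 269.2, 421.0]
tcp_rot: [-0.136, 0.429, 0.885, 0.123]
contact_force: [0.4, 0.5, 0.6]
gripper_width: -0.1
grip_force: 0.0
```

Emit:
play_rows(offset=[[-48,-22,-6],[-49,-19,-8],[-50,-16,-10],[-51,-13,-12],[-51,-9,-14]], delta_rot=[[-1.2,1.8,3.5],[-1.2,1.8,3.5],[-1.1,1.7,3.5],[-1.2,1.8,3.4],[-1.2,1.8,3.5]], gripper=[0,0,0,0,0])

```text
time: 1.98
ee_pos: [510.2, 16.8, 354.6]
tcp_rot: [-0.199, 0.553, 0.789, 0.179]
contact_force: [0.3, -0.3, -0.5]
gripper_width: 0.2
grip_force: 0.0
```

Emit:
play_rows(offset=[[-51,-6,-15],[-51,-3,-17],[-50,1,-19],[-49,4,-20],[-48,8,-22]], delta_rot=[[-1.2,1.8,3.5],[-1.2,1.8,3.5],[-1.2,1.8,3.5],[-1.2,1.7,3.4],[-1.2,1.8,3.5]], gripper=[0,0,0,0,0])

```text
time: 2.6
ee_pos: [569.8, -235.3, 288.9]
tcp_rot: [-0.255, 0.66, 0.668, 0.229]
contact_force: [1.1, -1.2, 0.3]
gripper_width: -0.0
grip_force: 0.0
```

Run:
```python
from h import *
p,r,s=pose();print(s['time'],p,C+120*N,s['q'].round(2),s['contact_force'],s['gripper_width'])
print(np.degrees((r.inv()*att(90)).as_rotvec()))
im,d=get_image('wrist');im=cv2.cvtColor(im,cv2.COLOR_RGB2BGR);cv2.imwrite('pics/w1.png',im)
print(wheel('wrist',im,d,C))
```

```text
2.6 [ 569.8006446  -235.34046778  288.90614341] [ 570.09936835 -236.20586515  289.40790388] [-0.66  0.74  0.55  1.88  0.51  0.77] [ 1.13874002 -1.22039732  0.33607735] -0.03822515575590423
[ 0.09667169 -0.14514784 -0.08638075]
(array([ 567.06433377, -165.39940862,  193.59072221]), np.float64(62.27678697198169), np.float64(-9.050959919796245), np.float64(0.9699147462624647), np.int64(835), np.float64(5.054708203806557))
```

View pics/w1.png

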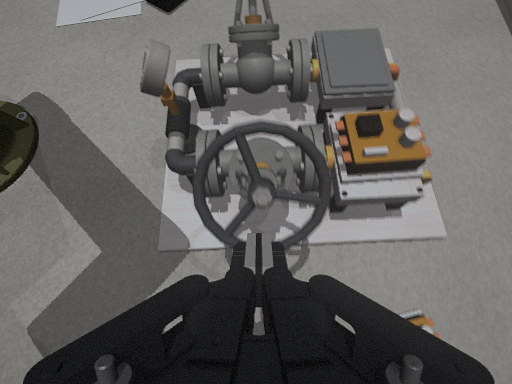

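```bash
cat >> h.py <<'E'
def ell(n,im,d,c0,T=None):
    c=get_calibration(n);T=c['cam_to_world']
    m=(im.max(2)<100)&(d>0);P,u,v=pts(n,d,m);D=P-c0
    h=D@N;r=np.hypot(D@EX,D@EY);k=(abs(h-4)<14)&(r<82)
    q=np.c_[u,v][k].astype(np.float32);e=cv2.fitEllipse(cv2.convexHull(q))
    w=T[:3,:3]@[(e[0][0]-c['cx'])/c['fx'],(e[0][1]-c['cy'])/c['fy'],1];w/=np.linalg.norm(w)
    o=T[:3,3];return o,w,e
def tri(L):
    A=sum(np.eye(3)-np.outer(w,w) for o,w in L);b=sum((np.eye(3)-np.outer(w,w))@o for o,w in L);return np.linalg.solve(A,b)
E
python3 - <<'E'
from h import *
L=[]
for n,f in(('top','top0'),('side','side0'),('wrist','w1')):
    im=cv2.imread(f'pics/{f}.png')
    d=np.load(f+'.npy') if n!='wrist' else get_image('wrist')[1]
    o,w,e=ell(n,im,d,C);L.append((o,w));print(n,e, 'on plane:',o+w*((C-o)@N)/(w@N), 'z198',o+w*(198-o[2])/w[2])
    if n=='wrist':
        x=d[(im.max(2)<100)];print((d>0).mean())
print(tri(L),tri(L[:2]),tri(L[1:]),tri(L[::2]))
E
```

```text
top ((316.9842224121094, 185.1959686279297), (27.04556655883789, 40.52193069458008), 162.9180908203125) on plane: [ 567.27549897 -158.23828907  198.20261895] z198 [ 567.31890996 -158.27238192  198.        ]
side ((284.16119384765625, 208.62586975097656), (38.04817199707031, 43.39576721191406), 140.28424072265625) on plane: [ 564.06355051 -161.74486938  195.43232482] z198 [ 562.11088238 -164.81417461  198.        ]
wrist ((262.4510498046875, 177.53953552246094), (135.98973083496094, 140.9405059814453), 78.76094055175781) on plane: [ 568.2330914  -153.93840942  201.75530702] z198 [ 568.12120546 -152.1377991   198.        ]
0.99609375
[ 567.56205723 -155.97231287  194.64412471] [ 567.32414343 -158.67802678  192.81092615] [ 569.40323489 -149.13205332  187.21891318] [ 567.0235426  -156.48710793  205.81890393]
```

```bash
sed -i 's/^C=.*/C=np.array([566.,-160,197])/' h.py
cat >> h.py <<'E'
def pt(deg,r,h):
    a=np.radians(deg);return C+r*(np.cos(a)*EX+np.sin(a)*EY)+h*N
E
python3 - <<'E'
from h import *
p,_,_=pose();t=pt(171,36,30)
rows([p+(t-p)*k/4 for k in range(1,5)]+[t],[att(90)]*5)
E
```

```text
[[2.5, -8.4, 21.7], [2.6, -8.5, 21.6], [2.7, -8.4, 21.6], [2.7, -8.4, 21.7], [-0.0, -0.0, -0.0]] 
 [[-0.1, -0.3, -0.5], [0.0, -0.0, 0.0], [0.0, -0.0, 0.0], [0.0, -0.0, 0.0], [0.0, -0.0, 0.0]]
end [ 531.70130563 -175.80922141  224.67794043]
```

Emit:
play_rows(offset=[[2.6,-8.4,21.6],[2.6,-8.4,21.6],[2.6,-8.4,21.6],[2.7,-8.4,21.7],[0,0,0]], delta_rot=[[0,-0.2,-0.3],[0,0,0],[0,0,0],[0,0,0],[0,0,0]], gripper=[0,0,0,0,0])

```text
time: 3.32
ee_pos: [531.6, -169.6, 230.8]
tcp_rot: [-0.254, 0.658, 0.672, 0.228]
contact_force: [-0.1, -0.1, 0.5]
gripper_width: -0.1
grip_force: 0.0
```

Run:
```python
from h import *
p,r,s=pose();print(s['time'],p,pt(171,36,30),s['q'].round(3),s['contact_force'])
for n in('wrist','side','top'):
    im,d=get_image(n);im=cv2.cvtColor(im,cv2.COLOR_RGB2BGR);np.save(n+'2.npy',d)
    if n=='wrist':a=im
    if n=='side':b=cv2.resize(im[140:250,200:346],(512,384),interpolation=2)
    if n=='top':t=cv2.resize(im[130:240,260:360],(400,384),interpolation=2)
cv2.imwrite('pics/m2.png',cv2.resize(np.hstack([a,b]),(800,300)));cv2.imwrite('pics/w2.png',a)
c=get_calibration('wrist');T=c['cam_to_world']
def pr(P):
    q=T[:3,:3].T@(P-T[:3,3]);return (q[0]/q[2]*c['fx']+c['cx'],q[1]/q[2]*c['fy']+c['cy'])
print('hub',pr(C),pr(C+22*N),'rim',[np.round(pr(pt(k,70,0))) for k in(0,90,180,270)],'tip',pr(p))
```

```text
3.325 [ 531.58636133 -169.57850896  230.82223663] [ 531.67151115 -175.84804749  224.68382639] [-0.611  0.599  0.176  1.63   0.525  0.807] [-0.10576044 -0.06058716  0.48978342]
hub (np.float64(305.1898475415458), np.float64(241.5190545859963)) (np.float64(310.82997415787065), np.float64(257.87065020006384)) rim [array([402., 242.]), array([312., 144.]), array([208., 241.]), array([300., 319.])] tip (np.float64(255.587361493545), np.float64(244.29692182824687))
```

View pics/m2.png

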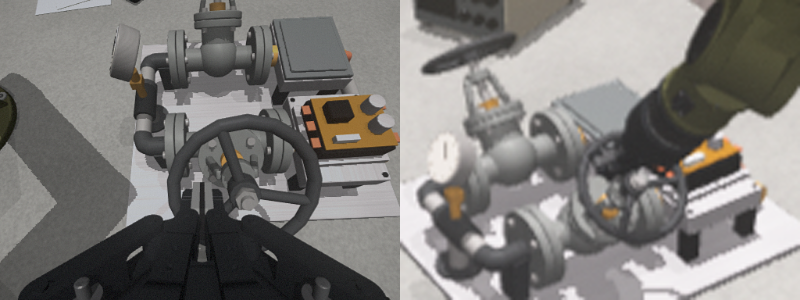

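```bash
sed -i 's/^C=.*/C=np.array([569.,-160,197])/' h.py
python3 - <<'E'
from h import *
p,_,_=pose();print(p)
rows([pt(171,36,30)]*2+[pt(171,36,k) for k in(18,6,6)],[att(90)]*5)
E
```

```text
[ 533.22553636 -171.4959734   231.78777302]
[[-7.9, 1.5, 2.6], [-0.0, -0.0, 0.0], [-0.0, -0.0, 12.0], [-0.0, -0.0, 12.0], [-0.0, -0.0, 0.0]] 
 [[0.1, 0.2, 0.4], [0.0, -0.0, -0.0], [0.0, -0.0, -0.0], [0.0, -0.0, -0.0], [0.0, -0.0, -0.0]]
end [ 533.72111712 -160.44876662  206.32246461]
```

Emit:
play_rows(offset=[[-8,1.5,2.6],[0,0,0],[0,0,12],[0,0,12],[0,0,0]], delta_rot=[[0,0,0],[0,0,0],[0,0,0],[0,0,0],[0,0,0]], gripper=[0,0,0,0,0])

```text
time: 4.1
ee_pos: [532.6, -159.1, 204.7]
tcp_rot: [-0.254, 0.658, 0.671, 0.228]
contact_force: [-0.1, 0.3, 0.4]
gripper_width: -0.2
grip_force: 0.0
```

```bash
cat >> h.py <<'E'
def loc():
    p,r,s=pose();D=p-C;x,y,h=D@EX,D@EY,D@N;f=s['contact_force']
    print('t',s['time'],'x,y',round(x,1),round(y,1),'ang',round(np.degrees(np.arctan2(y,x)),1),'r',round(np.hypot(x,y),1),'h',round(h,1),'F ex,ey,n',(f@EX).round(1),(f@EY).round(1),(f@N).round(1))
    return x,y,h
E
python3 - <<'E'
from h import *
loc();get_image('top');loc()
E
```

```text
t 4.1 x,y -36.6 5.6 ang 171.3 r 37.1 h 3.9 F ex,ey,n -0.1 0.5 0.1
t 4.15 x,y -36.4 5.6 ang 171.2 r 36.8 h 4.5 F ex,ey,n 0.0 0.1 0.2
```

Emit:
play_rows(offset=[[0,0,6],[0,0,6],[0,0,6],[0,0,0],[0,0,0]], delta_rot=[[0,0,0],[0,0,0],[0,0,0],[0,0,0],[0,0,0]], gripper=[0,0,0,0,0])

```text
time: 4.78
ee_pos: [532.5, -148.8, 191.8]
tcp_rot: [-0.253, 0.658, 0.671, 0.229]
contact_force: [0.4, 0.3, 0.5]
gripper_width: 0.3
grip_force: 0.0
```

```bash
cat >> h.py <<'E'
def arc(a0,step,n,r=36,start=None,h=None):
    x,y,hh=start or loc()
    o=[]
    for i in range(1,n+1):
        a=np.radians(a0+step*i);X,Y=r*np.cos(a),r*np.sin(a)
        o.append([round(Y-y,1),round(X-x,1),round((hh-h) if i==1 and h is not None else 0,1)]);x,y=x+o[-1][1],y+o[-1][0]
    for i in range(0,n,5):print(round(a0+step*i,1),o[i:i+5])
E
python3 - <<'E'
from h import *
arc(171,14.4,25,h=-14)
E
```

```text
t 4.775 x,y -36.0 5.2 ang 171.7 r 36.4 h -12.7 F ex,ey,n 0.4 0.5 0.2
171.0 [[np.float64(-8.6), np.float64(0.1), np.float64(1.3)], [np.float64(-8.8), np.float64(2.0), 0], [np.float64(-8.1), np.float64(4.1), 0], [np.float64(-6.7), np.float64(6.0), 0], [np.float64(-5.1), np.float64(7.4), 0]]
243.0 [[np.float64(-3.1), np.float64(8.5), 0], [np.float64(-0.8), np.float64(9.0), 0], [np.float64(1.4), np.float64(8.9), 0], [np.float64(3.6), np.float64(8.3), 0], [np.float64(5.5), np.float64(7.1), 0]]
315.0 [[np.float64(7.1), np.float64(5.6), 0], [np.float64(8.3), np.float64(3.6), 0], [np.float64(8.9), np.float64(1.4), 0], [np.float64(9.0), np.float64(-0.9), 0], [np.float64(8.5), np.float64(-3.0), 0]]
387.0 [[np.float64(7.5), np.float64(-5.1), 0], [np.float64(5.9), np.float64(-6.8), 0], [np.float64(4.1), np.float64(-8.0), 0], [np.float64(2.0), np.float64(-8.8), 0], [np.float64(-0.3), np.float64(-9.0), 0]]
459.0 [[np.float64(-2.5), np.float64(-8.7), 0], [np.float64(-4.6), np.float64(-7.8), 0], [np.float64(-6.4), np.float64(-6.4), 0], [np.float64(-7.7), np.float64(-4.6), 0], [np.float64(-8.7), np.float64(-2.5), 0]]
```

Inserted without contact. Now the first sweep.

Emit:
play_rows(offset=[[-8.6,0.1,1],[-8.8,2,0],[-8.1,4.1,0],[-6.7,6,0],[-5.1,7.4,0]], delta_rot=[[0,0,0],[0,0,0],[0,0,0],[0,0,0],[0,0,0]], gripper=[0,0,0,0,0])

```text
time: 5.4
ee_pos: [550.4, -175.8, 166.4]
tcp_rot: [-0.255, 0.658, 0.671, 0.228]
contact_force: [-8.3, 2.3, 5.3]
gripper_width: 0.0
grip_force: 4.6
```

```bash
python3 -c "
from h import *
loc();print(pose()[2]['q'].round(2))"
```

```text
t 5.4 x,y -18.1 -31.8 ang -119.7 r 36.6 h -14.0 F ex,ey,n -8.4 5.1 2.2
[-0.6   0.68  0.16  1.53  0.53  0.82]
```

Emit:
play_rows(offset=[[-3.1,8.5,0],[-0.8,9,0],[1.4,8.9,0],[3.6,8.3,0],[5.5,7.1,0]], delta_rot=[[0,0,0],[0,0,0],[0,0,0],[0,0,0],[0,0,0]], gripper=[0,0,0,0,0])

```text
time: 6.02
ee_pos: [591.3, -171.1, 167.2]
tcp_rot: [-0.255, 0.659, 0.671, 0.225]
contact_force: [-8.3, -3.3, -4.1]
gripper_width: 0.2
grip_force: 4.0
```

Emit:
play_rows(offset=[[7.1,5.6,0],[8.3,3.6,0],[8.9,1.4,0],[9,-0.9,0],[8.5,-3,0]], delta_rot=[[0,0,0],[0,0,0],[0,0,0],[0,0,0],[0,0,0]], gripper=[0,0,0,0,0])

```text
time: 6.65
ee_pos: [600.7, -141.2, 193.5]
tcp_rot: [-0.251, 0.659, 0.672, 0.227]
contact_force: [3.2, -11.8, -8.3]
gripper_width: -0.1
grip_force: 5.2
```

```bash
python3 -c "
from h import *
loc();im,d=get_image('wrist');im=cv2.cvtColor(im,cv2.COLOR_RGB2BGR);cv2.imwrite('pics/w3.png',im);print(wheel('wrist',im,d,C))"
```

```text
t 6.65 x,y 32.2 12.2 ang 20.7 r 34.4 h -13.5 F ex,ey,n 3.2 -14.4 1.3
(array([ 569.36912353, -156.77196225,  202.69164152]), np.float64(61.11766597222794), np.float64(47.719109682134984), np.float64(0.8671037198072562), np.int64(2595), np.float64(6.302504684356435))
```

View pics/w3.png

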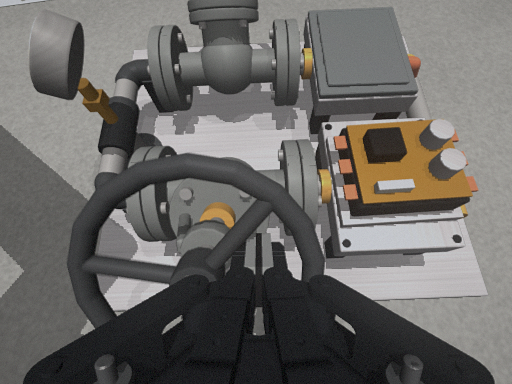

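Emit:
play_rows(offset=[[7.5,-5.1,0],[5.9,-6.8,0],[4.1,-8,0],[2,-8.8,0],[-0.3,-9,0]], delta_rot=[[0,0,0],[0,0,0],[0,0,0],[0,0,0],[0,0,0]], gripper=[0,0,0,0,0])

```text
time: 7.32
ee_pos: [565.8, -124.9, 209.7]
tcp_rot: [-0.25, 0.658, 0.672, 0.231]
contact_force: [10.2, 0.2, -1.3]
gripper_width: 0.1
grip_force: 4.3
```

Emit:
play_rows(offset=[[-2.5,-8.7,0],[-4.6,-7.8,0],[-6.4,-6.4,0],[-7.7,-4.6,0],[-8.7,-2.5,0]], delta_rot=[[0,0,0],[0,0,0],[0,0,0],[0,0,0],[0,0,0]], gripper=[0,0,0,0,0])

```text
time: 7.95
ee_pos: [535.0, -146.3, 192.9]
tcp_rot: [-0.253, 0.657, 0.671, 0.232]
contact_force: [3.1, 7.4, 9.4]
gripper_width: -0.4
grip_force: 5.4
```

```bash
python3 -c "
from h import *
arc(531,14.4,15,h=-14)"
```

```text
t 7.95 x,y -33.5 7.9 ang 166.8 r 34.4 h -13.3 F ex,ey,n 3.0 11.7 2.5
531.0 [[np.float64(-11.3), np.float64(-2.3), np.float64(0.7)], [np.float64(-8.8), np.float64(1.9), 0], [np.float64(-8.0), np.float64(4.1), 0], [np.float64(-6.8), np.float64(6.0), 0], [np.float64(-5.1), np.float64(7.5), 0]]
603.0 [[np.float64(-3.0), np.float64(8.4), 0], [np.float64(-0.9), np.float64(9.0), 0], [np.float64(1.5), np.float64(8.9), 0], [np.float64(3.5), np.float64(8.3), 0], [np.float64(5.6), np.float64(7.2), 0]]
675.0 [[np.float64(7.1), np.float64(5.5), 0], [np.float64(8.3), np.float64(3.6), 0], [np.float64(8.9), np.float64(1.4), 0], [np.float64(9.0), np.float64(-0.9), 0], [np.float64(8.5), np.float64(-3.0), 0]]
```

Emit:
play_rows(offset=[[-9.3,-0.6,0],[-8.8,1.9,0],[-8,4.1,0],[-6.8,6,0],[-5.1,7.5,0]], delta_rot=[[0,0,0],[0,0,0],[0,0,0],[0,0,0],[0,0,0]], gripper=[0,0,0,0,0])

```text
time: 8.57
ee_pos: [550.1, -176.1, 166.3]
tcp_rot: [-0.255, 0.658, 0.671, 0.228]
contact_force: [-9.3, 3.2, 4.4]
gripper_width: 0.2
grip_force: 4.5
```

Emit:
play_rows(offset=[[-3,8.4,0],[-0.9,9,0],[1.5,8.9,0],[3.5,8.3,0],[5.6,7.2,0]], delta_rot=[[0,0,0],[0,0,0],[0,0,0],[0,0,0],[0,0,0]], gripper=[0,0,0,0,0])

```text
time: 9.2
ee_pos: [591.0, -171.2, 167.1]
tcp_rot: [-0.255, 0.659, 0.671, 0.225]
contact_force: [-8.4, -3.1, -6.0]
gripper_width: 0.4
grip_force: 3.9
```

Emit:
play_rows(offset=[[7.1,5.5,0],[8.3,3.6,0],[8.9,1.4,0],[9,-0.9,0],[0,0,0]], delta_rot=[[0,0,0],[0,0,0],[0,0,0],[0,0,0],[0,0,0]], gripper=[0,0,0,0,0])

```text
time: 9.82
ee_pos: [603.1, -146.2, 189.1]
tcp_rot: [-0.252, 0.658, 0.672, 0.227]
contact_force: [-0.2, -4.4, -4.5]
gripper_width: 0.4
grip_force: 2.7
```

```bash
python3 -c "
from h import *
loc();arc(732.6,4,60,start=(36*np.cos(np.radians(732.6)),36*np.sin(np.radians(732.6)),-14))" | sed 's/np.float64(\([-0-9.]*\))/\1/g'
```

```text
t 9.825 x,y 34.6 5.5 ang 9.0 r 35.1 h -13.5 F ex,ey,n -0.2 -6.3 -0.6
732.6 [[2.4, -0.6, 0], [2.4, -0.8, 0], [2.3, -1.0, 0], [2.3, -1.1, 0], [2.1, -1.3, 0]]
752.6 [[2.1, -1.4, 0], [2.0, -1.6, 0], [1.8, -1.7, 0], [1.8, -1.8, 0], [1.5, -2.0, 0]]
772.6 [[1.5, -2.0, 0], [1.3, -2.2, 0], [1.2, -2.2, 0], [1.0, -2.3, 0], [0.8, -2.4, 0]]
792.6 [[0.7, -2.4, 0], [0.5, -2.5, 0], [0.3, -2.4, 0], [0.1, -2.6, 0], [0.0, -2.5, 0]]
812.6 [[-0.2, -2.5, 0], [-0.4, -2.5, 0], [-0.5, -2.4, 0], [-0.7, -2.4, 0], [-0.9, -2.4, 0]]
832.6 [[-1.1, -2.3, 0], [-1.2, -2.2, 0], [-1.3, -2.1, 0], [-1.5, -2.0, 0], [-1.7, -1.9, 0]]
852.6 [[-1.7, -1.8, 0], [-1.9, -1.7, 0], [-2.0, -1.5, 0], [-2.1, -1.4, 0], [-2.2, -1.2, 0]]
872.6 [[-2.3, -1.1, 0], [-2.3, -0.9, 0], [-2.4, -0.7, 0], [-2.4, -0.6, 0], [-2.5, -0.4, 0]]
892.6 [[-2.5, -0.3, 0], [-2.5, -0.0, 0], [-2.5, 0.1, 0], [-2.5, 0.3, 0], [-2.5, 0.4, 0]]
912.6 [[-2.4, 0.7, 0], [-2.4, 0.8, 0], [-2.3, 0.9, 0], [-2.3, 1.2, 0], [-2.1, 1.2, 0]]
932.6 [[-2.1, 1.5, 0], [-2.0, 1.5, 0], [-1.8, 1.7, 0], [-1.8, 1.9, 0], [-1.6, 1.9, 0]]
952.6 [[-1.4, 2.0, 0], [-1.3, 2.2, 0], [-1.2, 2.2, 0], [-1.0, 2.3, 0], [-0.8, 2.4, 0]]
```

Emit:
play_rows(offset=[[4.8,-1.4,0],[4.6,-2.1,0],[4.2,-2.7,0],[3.8,-3.3,0],[3.3,-3.8,0]], delta_rot=[[0,0,0],[0,0,0],[0,0,0],[0,0,0],[0,0,0]], gripper=[0,0,0,0,0])

```text
time: 10.45
ee_pos: [591.3, -130.7, 203.4]
tcp_rot: [-0.251, 0.658, 0.672, 0.229]
contact_force: [5.6, -5.3, -3.1]
gripper_width: -0.0
grip_force: 3.5
```

Emit:
play_rows(offset=[[1.5,-2,0],[1.3,-2.2,0],[1.2,-2.2,0],[1,-2.3,0],[0.8,-2.4,0]], delta_rot=[[0,0,0],[0,0,0],[0,0,0],[0,0,0],[0,0,0]], gripper=[0,0,0,0,0])

```text
time: 11.08
ee_pos: [581.0, -126.0, 207.7]
tcp_rot: [-0.251, 0.658, 0.672, 0.23]
contact_force: [8.7, -1.6, -1.9]
gripper_width: -0.3
grip_force: 3.8
```

```bash
python3 -c "
from h import *
loc()"
```

```text
t 11.075 x,y 12.5 32.9 ang 69.1 r 35.2 h -13.1 F ex,ey,n 8.7 -2.5 -0.1
```

Emit:
play_rows(offset=[[0.7,-2.4,0],[0.5,-2.5,0],[0.3,-2.4,0],[0.1,-2.6,0],[0,-2.5,0]], delta_rot=[[0,0,0],[0,0,0],[0,0,0],[0,0,0],[0,0,0]], gripper=[0,0,0,0,0])

```text
time: 11.7
ee_pos: [568.6, -124.2, 209.6]
tcp_rot: [-0.251, 0.658, 0.672, 0.231]
contact_force: [8.6, -0.0, -1.4]
gripper_width: 0.0
grip_force: 3.3
```

Emit:
play_rows(offset=[[-0.2,-2.5,0],[-0.4,-2.5,0],[-0.5,-2.4,0],[-0.7,-2.4,0],[-0.9,-2.4,0]], delta_rot=[[0,0,0],[0,0,0],[0,0,0],[0,0,0],[0,0,0]], gripper=[0,0,0,0,0])

```text
time: 12.32
ee_pos: [556.3, -126.2, 208.6]
tcp_rot: [-0.252, 0.658, 0.671, 0.231]
contact_force: [7.8, 1.0, -0.3]
gripper_width: 0.0
grip_force: 2.9
```

Emit:
play_rows(offset=[[-1.1,-2.3,0],[-1.2,-2.2,0],[-1.3,-2.1,0],[-1.5,-2,0],[-1.7,-1.9,0]], delta_rot=[[0,0,0],[0,0,0],[0,0,0],[0,0,0],[0,0,0]], gripper=[0,0,0,0,0])

```text
time: 12.95
ee_pos: [545.8, -131.1, 204.8]
tcp_rot: [-0.252, 0.658, 0.671, 0.231]
contact_force: [7.2, 4.4, 1.0]
gripper_width: -0.4
grip_force: 3.3
```

Emit:
play_rows(offset=[[-1.7,-1.8,0],[-1.9,-1.7,0],[-2,-1.5,0],[-2.1,-1.4,0],[-2.2,-1.2,0]], delta_rot=[[0,0,0],[0,0,0],[0,0,0],[0,0,0],[0,0,0]], gripper=[0,0,0,0,0])

```text
time: 13.58
ee_pos: [537.6, -138.4, 198.7]
tcp_rot: [-0.253, 0.658, 0.671, 0.231]
contact_force: [4.9, 5.5, 2.8]
gripper_width: -0.0
grip_force: 3.0
```

Emit:
play_rows(offset=[[-2.3,-1.1,0],[-2.3,-0.9,0],[-2.4,-0.7,0],[-2.4,-0.6,0],[-2.5,-0.4,0]], delta_rot=[[0,0,0],[0,0,0],[0,0,0],[0,0,0],[0,0,0]], gripper=[0,0,0,0,0])

```text
time: 14.2
ee_pos: [533.9, -147.4, 192.0]
tcp_rot: [-0.253, 0.658, 0.671, 0.231]
contact_force: [3.3, 5.8, 7.4]
gripper_width: -0.1
grip_force: 3.8
```

```bash
python3 -c "
from h import *
loc()"
```

```text
t 14.2 x,y -34.6 6.4 ang 169.4 r 35.2 h -13.4 F ex,ey,n 3.2 9.2 2.0
```

Emit:
play_rows(offset=[[-2.5,-0.3,0],[-2.5,0,0],[-2.5,0.1,0],[-2.5,0.3,0],[-2.5,0.4,0]], delta_rot=[[0,0,0],[0,0,0],[0,0,0],[0,0,0],[0,0,0]], gripper=[0,0,0,0,0])

```text
time: 14.82
ee_pos: [533.6, -154.2, 186.1]
tcp_rot: [-0.256, 0.657, 0.669, 0.233]
contact_force: [-4.4, 16.8, 21.8]
gripper_width: -0.2
grip_force: 12.4
```

Emit:
play_rows(offset=[[-1,0.3,0],[-1,0.3,0],[-1,0.3,0],[0,0,0],[0,0,0]], delta_rot=[[0,0,0],[0,0,0],[0,0,0],[0,0,0],[0,0,0]], gripper=[0,0,0,0,0])

```text
time: 15.45
ee_pos: [533.8, -154.3, 186.1]
tcp_rot: [-0.258, 0.657, 0.669, 0.234]
contact_force: [-6.6, 19.9, 26.2]
gripper_width: 0.1
grip_force: 15.4
```

```bash
python3 -c "
from h import *
loc();im,d=get_image('top');im=cv2.cvtColor(im,cv2.COLOR_RGB2BGR);cv2.imwrite('pics/t4.png',im);print(wheel('top',im,d,C))
im,d=get_image('wrist');im=cv2.cvtColor(im,cv2.COLOR_RGB2BGR);cv2.imwrite('pics/w4.png',im);print(wheel('wrist',im,d,C))
im,d=get_image('side');im=cv2.cvtColor(im,cv2.COLOR_RGB2BGR);print(wheel('side',im,d,C))
loc()"
```

```text
t 15.45 x,y -34.7 -2.6 ang -175.7 r 34.8 h -13.5 F ex,ey,n -6.9 32.1 7.0
(array([ 566.71468152, -156.5061698 ,  200.32193925]), np.float64(62.80779460150779), np.float64(-35.74084516259248), np.float64(0.6839038054266627), np.int64(51), np.float64(4.21082476003922))
(array([ 567.23059051, -158.89125693,  200.55567765]), np.float64(61.25859546857745), np.float64(-31.38556475172779), np.float64(0.7546846417076167), np.int64(2605), np.float64(5.941025942034788))
(array([ 563.86051084, -162.11701187,  194.7236065 ]), np.float64(62.72827685341446), np.float64(-28.66241676323049), np.float64(0.9550717492036539), np.int64(44), np.float64(3.4094789467838376))
t 15.6 x,y -34.7 -2.6 ang -175.7 r 34.8 h -13.4 F ex,ey,n -7.5 32.4 7.1
```

View pics/w4.png

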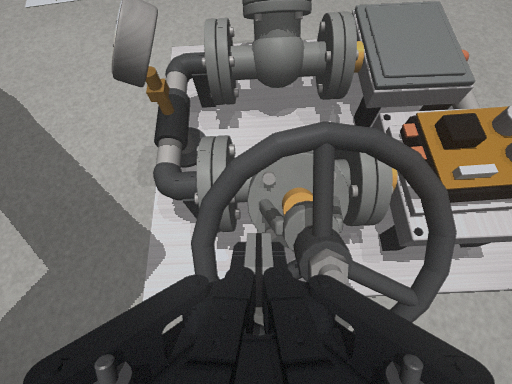

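The finger held still while the force rose from 9 N to 33 N, so the stop is reached. The wrist picture agrees: one spoke points up at (323,190), near 91°, and the finger is at (258,250), pressing the hidden spoke near 211°. Now the turn back.

```bash
python3 -c "
from h import *
arc(190,-12,5,start=(-34.2,-10.9,-14))
a=np.radians(130);arc(130,-10,10,start=(36*np.cos(a),36*np.sin(a),-14))" | sed 's/np.float64(\([-0-9.]*\))/\1/g'
```

```text
190 [[12.2, -1.8, 0], [7.4, 1.1, 0], [7.1, 2.5, 0], [6.4, 4.0, 0], [5.4, 5.3, 0]]
130 [[3.6, 5.1, 0], [2.7, 5.7, 0], [1.6, 6.1, 0], [0.5, 6.2, 0], [-0.5, 6.3, 0]]
80 [[-1.6, 6.1, 0], [-2.7, 5.6, 0], [-3.6, 5.2, 0], [-4.4, 4.4, 0], [-5.2, 3.6, 0]]
```

Emit:
play_rows(offset=[[12.2,-1.8,0],[7.4,1.1,0],[7.1,2.5,0],[6.4,4,0],[5.4,5.3,0]], delta_rot=[[0,0,0],[0,0,0],[0,0,0],[0,0,0],[0,0,0]], gripper=[0,0,0,0,0])

```text
time: 16.23
ee_pos: [545.1, -130.6, 204.9]
tcp_rot: [-0.253, 0.658, 0.671, 0.229]
contact_force: [0.3, 0.3, 0.0]
gripper_width: -0.0
grip_force: 0.0
```

Emit:
play_rows(offset=[[3.6,5.1,0],[2.7,5.7,0],[1.6,6.1,0],[0.5,6.2,0],[-0.5,6.3,0]], delta_rot=[[0,0,0],[0,0,0],[0,0,0],[0,0,0],[0,0,0]], gripper=[0,0,0,0,0])

```text
time: 16.85
ee_pos: [571.6, -123.4, 208.1]
tcp_rot: [-0.256, 0.658, 0.671, 0.226]
contact_force: [-7.5, 1.9, 0.8]
gripper_width: -0.6
grip_force: 3.5
```

Emit:
play_rows(offset=[[-1.6,6.1,0],[-2.7,5.6,0],[-3.6,5.2,0],[-4.4,4.4,0],[0,0,0]], delta_rot=[[0,0,0],[0,0,0],[0,0,0],[0,0,0],[0,0,0]], gripper=[0,0,0,0,0])

```text
time: 17.48
ee_pos: [594.6, -131.5, 200.2]
tcp_rot: [-0.255, 0.658, 0.671, 0.228]
contact_force: [-2.6, 2.9, 0.8]
gripper_width: 0.2
grip_force: 1.7
```

```bash
python3 -c "
from h import *
loc()
for n in('wrist','side'):
    im,d=get_image(n);im=cv2.cvtColor(im,cv2.COLOR_RGB2BGR);cv2.imwrite('pics/'+n+'5.png',im);print(wheel(n,im,d,C))
"
```

```text
t 17.475 x,y 26.2 23.9 ang 42.4 r 35.5 h -14.8 F ex,ey,n -2.6 2.7 -1.4
(array([ 569.52325934, -157.97037481,  201.33566653]), np.float64(61.259769394116574), np.float64(23.30339545368407), np.float64(0.6885150404389173), np.int64(1850), np.float64(6.039169111217331))
(array([ 563.85253955, -161.72262315,  194.63594145]), np.float64(62.61231147633598), np.float64(16.188181881873845), np.float64(0.9235949234961417), np.int64(83), np.float64(3.0889321758135413))
```

View pics/wrist5.png

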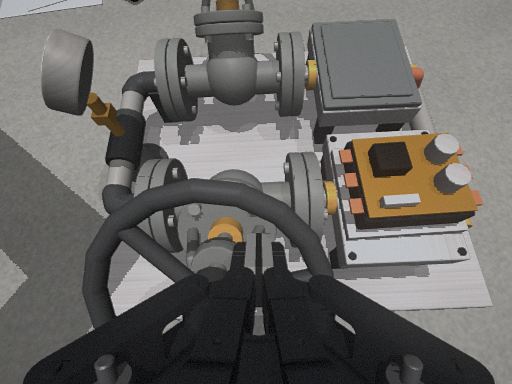

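Emit:
play_rows(offset=[[-2.4,1.7,0],[-2.4,1.6,0],[-2.3,1.4,0],[0,0,0],[4,-3,0]], delta_rot=[[0,0,0],[0,0,0],[0,0,0],[0,0,0],[0,0,0]], gripper=[0,0,0,0,0])

```text
time: 18.2
ee_pos: [597.5, -135.1, 198.4]
tcp_rot: [-0.253, 0.658, 0.672, 0.229]
contact_force: [0.3, 0.4, -0.2]
gripper_width: 0.2
grip_force: 0.0
```

Emit:
play_rows(offset=[[0,0,-10],[0,0,-25],[0,0,-45],[0,0,-45],[0,0,0]], delta_rot=[[0,0,0],[0,0,0],[0,0,0],[0,0,0],[0,0,0]], gripper=[0,0,0,0,0])

```text
time: 18.82
ee_pos: [603.0, -218.2, 297.4]
tcp_rot: [-0.25, 0.659, 0.672, 0.229]
contact_force: [1.3, 0.3, 0.5]
gripper_width: -0.1
grip_force: 0.0
```

```bash
python3 -c "
from h import *
loc();V=[]
for n in('wrist','side','top'):
    im,d=get_image(n);im=cv2.cvtColor(im,cv2.COLOR_RGB2BGR);cv2.imwrite('pics/'+n+'6.png',im);print(wheel(n,im,d,C));V.append(im)
cv2.imwrite('pics/m6.png',np.hstack([cv2.resize(V[0],(400,300)),cv2.resize(V[1][160:250,240:360],(400,300),interpolation=2)]))
"
```

```text
t 18.825 x,y 29.4 19.9 ang 34.1 r 35.5 h 115.6 F ex,ey,n 1.3 0.6 0.3
(array([ 568.22544337, -157.99977131,  198.55702177]), np.float64(62.14845613868318), np.float64(2.0247626984759646), np.float64(0.9693234311380898), np.int64(866), np.float64(3.8779656959983426))
(array([ 564.43848066, -162.38152523,  194.12007453]), np.float64(63.1943488361833), np.float64(1.1094645647238448), np.float64(0.9677577053638827), np.int64(57), np.float64(3.140092377149452))
(array([ 567.03436656, -156.57808997,  200.14267546]), np.float64(62.924190578906554), np.float64(2.0052312151170764), np.float64(0.9711700247895316), np.int64(64), np.float64(4.132464768179651))
```

View pics/m6.png

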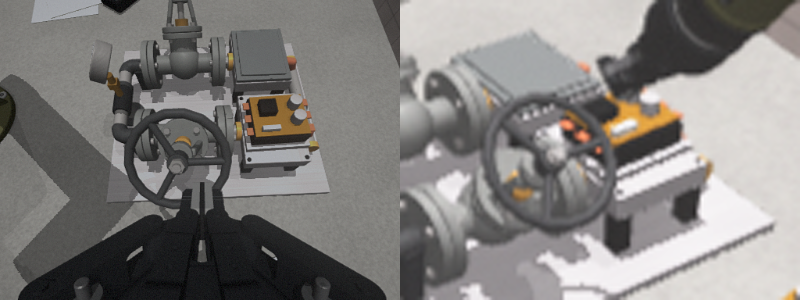

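The crop shows the finger clear of the wheel, and the module and cover still in place. All three views put the spokes at about 2° (mod 120°), against about -29° at the stop. That is a turn back of about 89°.

```bash
python3 -c "
from workcell import manip
print(manip.job_done())"
```

```text
the job is handed in; nothing more can be done
None
```

I turned the right valve (the module's side) anticlockwise until it hit the stop, then back about 89° as measured in the camera images, and handed the job in with the gripper clear and the left valve untouched.

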